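# Post a spent battery through the spring flap of a battery box

### The job

Push the spent green battery that lies in the lane on top of the battery box into the box: gently press the blue spring flap down by its yellow pad with one finger and hold it open while you push the battery off the end of the lane with the other finger, then let the flap spring shut. The battery is only pushed, never picked up, and the other things on the worktop stay where they are.

Things in the scene. Friction and masses are not known exactly. Their poses are not given: they have to be found in the camera images.
- battery_box: grey battery box, fixed, 150 (x) x 118 (y) x 102 mm high (rim); origin: centre of its underside; x points the way the battery is pushed, y left, z up. On its right a white lane runs along x, between the outer wall (12 mm above the lane floor) and a divider (8 mm) at y = +3 to +6 mm. Beyond the flap is the hollow inside, with a fixed cover over box x = +50 to +75 mm, top at 102 mm
- flap (a joint): blue spring flap, rad: 0 shut, grows as it is pressed down into the box, stop 0.9. Hinge line along box y at box x = -30 mm, 102 mm up. Reaches 78 mm from the hinge. Shut, it is level and its skirt closes the lane at box x = +10 mm; the battery cannot push it open. 2 to 5 N on the pad hold it open. At 0.5 it is a 29 degree ramp beyond the lane, down which the battery rolls into the box
- push_pad (a point): centre of the top of the yellow pad on the flap (moves with it): a wedge 56 mm long (box x), 28 mm wide (y), middle at box y = +30 mm. Shut: rises away from the robot at 0.5 rad, this point at box x = +15 mm, 119 mm up. Flap at 0.5 rad: pad top level, 5 mm above the lane floor, so one finger presses it while the other, at the same height, pushes the battery, both moving along
- lane_edge (a point): middle of the far end of the white lane floor (box x = +6, y = -26 mm, 90 mm above the worktop), axes as the box's. The lane is flat, 58 mm wide (box y = -55 to +3 mm) and runs 77 mm back from here toward the robot
- cell_center (a point): centre of the spent battery: green and tan AA cell, 14 mm in diameter, 50 mm long, 23 g, lying across the lane (along box y), free to roll; 7 mm above the lane floor, about 14 to 26 mm before the lane's end. Its z axis runs along the cell
- battery_a: another AA cell, dark and tan, 14 x 14 x 50 mm, standing upright on the worktop; origin under its centre; to be left alone
- charger_block: white charger block on the left, 40 x 68 x 28 mm; to be left alone
- masking_tape: roll of masking tape lying behind the work, 106 x 104 x 25 mm; to be left alone
- mug: white mug on the right behind, 92 x 123 x 95 mm; to be left alone
- spent_cell: the same battery; origin at the middle of its left end

How it is judged (in metres and radians):
On the way, in this order (a step that is already met when the one before it is completed fails the run):
1. a finger holds the flap open while the battery is still in the lane (value of joint flap above 0.25 rad and contact force between the fingers and flap above 0.3 N and x of cell_center in the frame of lane_edge below 0 m and z of cell_center in the frame of lane_edge above 0.003 m), for 0.2 s.
2. the battery has gone off the end of the lane while the finger still holds the flap open (value of joint flap above 0.2 rad and contact force between the fingers and flap above 0.3 N and x of cell_center in the frame of lane_edge above 0.003 m and z of cell_center in the frame of lane_edge below 0 m), for 0.05 s.
At the end, for the whole second after the job is handed in: the battery lies at rest inside the box (its centre less than 45 mm above the box's underside and within the box's walls) and the flap is shut (under 0.05 rad) (z of cell_center in the frame of battery_box below 0.045 m and x of cell_center in the frame of battery_box between -0.072 and 0.072 m and y of cell_center in the frame of battery_box between -0.056 and 0.056 m and value of joint flap below 0.05 rad and linear speed of spent_cell below 0.05 m/s); the robot touches nothing.
It fails at once if the battery is lifted (its centre more than 30 mm above the lane floor) (z of cell_center in the frame of lane_edge above 0.03 m).
It fails at once if the flap is pressed with more than 25 N (contact force between the fingers and flap above 25 N).
It fails at once if another thing on the worktop is moved by more than 20 mm (distance of any of battery_a, charger_block, masking_tape, mug from where it was at the start of the episode above 0.02 m).
It also fails if it takes over 42 s, if anything falls off the work surface, if the arm or the gripper's body presses on something with over 40 N, if the wrist force passes 120 N, or if a joint passes its speed limit or range.

### The arm

A 6-joint arm with a two-finger parallel gripper is mounted at the origin on a cart in front of the work surface, level with it; the furniture and walls round the work are solid. World frame = base frame: x ahead of the robot, y to its left, z up, the work surface at z = 0. Lengths are in mm, angles in degrees, forces in N, time in s.
With the tool pointing down it reaches from about 425 to 925 mm from the base axis. Payload 12.5 kg.
Tool frame: the origin (TCP) lies midway between the tips of the shut fingers; the grasp point (between the pads) lies 19 mm behind it; z points along the fingers, x is the direction in which the jaws open and shut, and the axes are right-handed (so a half turn about z gives the same grasp; the last joint's range is limited). The gripper opens to 85 mm and grips with 20 to 120 N. Pads are 22 mm wide; open, the fingers measure 114 mm over their backs; the gripper's body (76 mm by 85 mm) begins 54 mm behind the grasp point. The pads swing forward as they close: fully open they stand 13 mm farther back than shut.
Start: joints at [-6.05, 28.126, 89.318, -0, 62.55, -6.05], TCP at [625.016, 0.021, 231.327] pointing down, gripper open.
Joint ranges: [-177.58, 177.58], [-47.91, 125.51], [2.72, 160], [-65.01, 245.01], [3.68, 167.84], [-153.87, 153.87]. Speed limits (degrees/s): [127.2, 127.2, 159.86, 180, 180, 180].

### API

Orientations are given as a 3x3 rotation matrix whose columns are the frame's x, y, z axes.
In Python, from bench import arm gives the robot as it stands.
- The arm moves only by the tool servo_tool, never from a script. Its argument "rows" is one flat list of numbers, 4 for each row, row after row: the shift along the tool's x, y, z in m, then the turn about the tool's z in degrees. In form: [tx, ty, tz, yaw, tx, ty, tz, yaw, ...]. A call has 1 to 5 rows; each row is the pose to reach, as a shift and turn from the pose measured when the call began, along the tool's axes at that moment; what a row does not reach only later rows make up. A row lasts 1/12 s, in which the tool goes at most 41.7 mm and 7.16 degrees, less where a joint would pass 70% of its speed; a pose out of reach is approached as far as the arm can. A call with a gripper value outside its range is refused whole. "hand" is the opening, from 0 (shut) to 1 (fully open), set as the call begins (left out, the last holds). The fingers move at their own pace and stop on an object; the grip force is fixed at half the most. Time passes only in rows, so rows that repeat a pose let the fingers close. It gives the time, the measured TCP pose, the force and the opening at its end, in the units of the state.
- arm.state(): the state, without advancing time (a new reading comes with each control period).
- arm.capture(name): name is "scene" or "top" or "wrist"; returns (picture, depth): 384x512x3 uint8, red, green, blue; 384x512 float32, mm along the optical axis (not along the pixel's ray), 0 where there is no reading.
- arm.camera_model(name): a dict with "K" (3x3 intrinsics, pixels), "k1" (the pictures are not rectified: a ray, as slopes to the right and down, at radius r is drawn at 1 + k1 r^2 times it, then the intrinsics apply), "R" (3x3) and "t" (3): a world point X has camera coordinates R X + t; the wrist camera has in their place "T_tool_cam" (4x4, takes a point from camera to tool coordinates, whose origin is the TCP and whose axes are the tool frame's). Camera axes: x right, y down, z forward; pixel columns grow to the right and rows downward; lengths in mm; the calibration is good to about 2 mm. A picture is of the moment at which its call begins: read the wrist's pose just before it. camera_model takes no time and is no camera call.
- arm.hand_in(): hands the job in, once; it reports no verdict.
Trained networks look in the newest picture that a camera, given by its name, has taken for a name from the list of things; names that differ only in an ending like _2 or _b are one class to them, and where a whole thing is asked for, a point or a joint stands for the part that bears it (a point fixed in the world has none). Each returns a list of dicts, best first, with "confidence" (0 to 1); they miss things now and then, are a little off and sometimes report something else, mostly with a low value. They report only what shows in the picture. A call takes as long as a camera call.
- arm.outline_of(camera, query): "pixels" (384x512 bool, what is visible of it) and "point" ([row, column] in pixels, amid what is visible of it).
- arm.place_of(camera, query): "point" ([row, column] in pixels: a listed point, or the origin of a listed thing).
The state is a dict: "time_s": time; "joint_positions": joint angles; "qd": joint speeds; "joint_efforts": joint torques, N m; "tool_pos": TCP position; "orientation": TCP orientation; "ft_force": force on the tool from outside, world axes, zero at the start; "moment": the same for the moment, N m; "finger_gap": finger opening in mm.
Only numpy, scipy, OpenCV 4.12 (cv2) and the standard library are available. Lean on these libraries where they do the work, as an engineer would, in place of code of your own. Each camera call takes 0.05 s, during which the arm holds its last target.

## Working session

There is one attempt and no reset: what is moved stays moved. The work goes in short steps, Python scripts to look and compute and a tool call to move; the robot and the scene stay as the last step left them, time stands still between calls to the robot, and variables do not carry over. Pictures are saved under pics/ and viewed, and the job is handed in when it is done.

Besides the shell and the picture viewer there is one more tool, called after "Call:" by a JSON object that holds its "api" and its "payload", one argument or row to a line. servo_tool: Moves the arm, as the interface text tells. Its arguments: {"type":"object","properties":{"rows":{"type":"array"},"hand":{"type":"number"}},"required":["rows"]}

```bash
ls; mkdir -p pics; python3 - <<'E'
from bench import arm
import cv2,numpy as np
s=arm.state();print({k:np.round(v,3).tolist() for k,v in s.items()})
for c in("scene","top"):
    p,d=arm.capture(c);cv2.imwrite(f"pics/{c}0.png",p[:,:,::-1]);np.save(f"/tmp/{c}d.npy",d)
    m=arm.camera_model(c);print(c,{k:np.round(v,4).tolist() for k,v in m.items()})
    for q in("battery_box","push_pad","lane_edge","cell_center","battery_a","spent_cell"):
        print(q,[(np.round(r["point"],1).tolist(),round(r["confidence"],2)) for r in arm.place_of(c,q)][:3])
E
```

```text
pics
{'time_s': 0.0, 'joint_positions': [-6.048, 28.165, 89.351, -0.001, 62.55, -6.05], 'qd': [0.039, -0.088, 0.025, 0.007, 0.066, 0.029], 'joint_efforts': [-0.0, -61.845, -26.16, -0.0, 0.004, -0.0], 'tool_pos': [624.764, 0.072, 230.715], 'orientation': [[1.0, 0.0, -0.001], [0.0, -1.0, 0.0], [-0.001, -0.0, -1.0]], 'ft_force': [-0.27, 0.854, 0.271], 'moment': [0.062, -0.059, -0.035], 'finger_gap': 85.317}
scene {'K': [[427.009, 0.0, 257.0889], [0.0, 427.009, 191.4365], [0.0, 0.0, 1.0]], 'k1': -0.0313, 'R': [[0.8145, -0.5802, -0.0009], [-0.4104, -0.5751, -0.7077], [0.4101, 0.5768, -0.7065]], 't': [-479.9293, 369.3385, 980.2257]}
battery_box [([243.8, 259.6], 0.96), ([282.9, 366.4], 0.69)]
push_pad [([207.4, 257.3], 0.82)]
lane_edge [([226.6, 265.3], 0.97)]
cell_center [([229.9, 260.7], 0.65)]
battery_a [([170.7, 184.3], 0.46)]
spent_cell [([226.0, 256.3], 0.59)]
top {'K': [[497.4094, 0.0, 250.2265], [0.0, 497.4094, 185.5135], [0.0, 0.0, 1.0]], 'k1': -0.0742, 'R': [[0.1946, -0.9809, -0.0065], [-0.7747, -0.1496, -0.6144], [0.6016, 0.1246, -0.789]], 't': [-70.9057, 553.5251, 1304.0157]}
battery_box []
push_pad []
lane_edge []
cell_center []
battery_a []
spent_cell []
```

View pics/scene0.png

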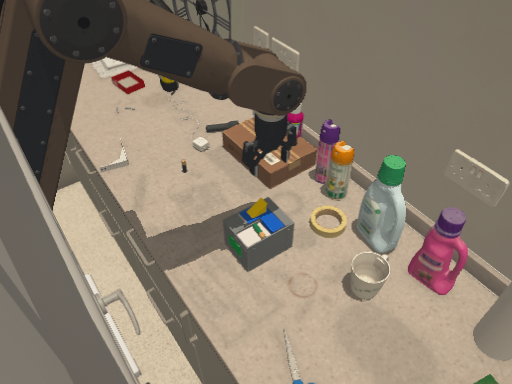

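View pics/top0.png

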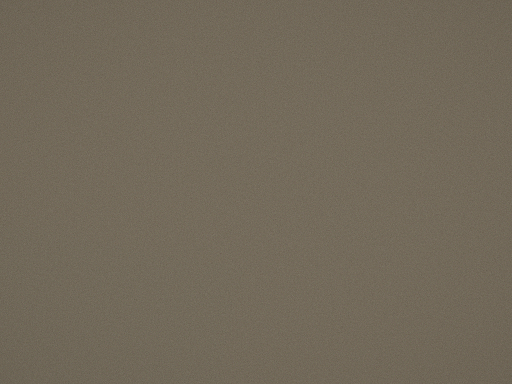

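The scene camera shows the box at about (row 230, col 260), with the yellow pad at (207, 258) and the cell at (230, 261). The top camera only sees a blank surface, so I'll use the scene and wrist cameras.

```bash
cat > h.py <<'E'
import numpy as np,cv2
from bench import arm
def cam(c,state=None):
    m=arm.camera_model(c);K=np.array(m["K"])
    if "R" in m: R=np.array(m["R"]);t=np.array(m["t"])
    else:
        T=np.array(m["T_tool_cam"]);s=state or arm.state()
        W=np.eye(4);W[:3,:3]=s["orientation"];W[:3,3]=s["tool_pos"]
        C=W@T;R=C[:3,:3].T;t=-R@C[:3,3]
    return K,m["k1"],R,t
def ray(M,rc):
    K,k,R,t=M;d=np.array([k,0,0,0,0.])
    u=cv2.undistortPoints(np.array([[[rc[1],rc[0]]]],float),K,d)[0,0]
    return -R.T@t, R.T@np.array([u[0],u[1],1.])
def onz(M,rc,z):
    o,d=ray(M,rc);return o+d*(z-o[2])/d[2]
def atd(M,rc,dep):
    o,d=ray(M,rc);return o+d*dep
def proj(M,X):
    K,k,R,t=M
    return cv2.projectPoints(np.array(X,float).reshape(-1,1,3),cv2.Rodrigues(R)[0],t,K,np.array([k,0,0,0,0.]))[0][:,0,::-1]
E
python3 - <<'E'
from h import *
M=cam("scene")
for n,rc,z in(("lane",(226.6,265.3),90),("cell",(229.9,260.7),97),("pad",(207.4,257.3),119),("box",(243.8,259.6),0),("bata",(170.7,184.3),0)):
    print(n,onz(M,rc,z).round(1))
p,d=arm.capture("wrist");cv2.imwrite("pics/w0.png",p[:,:,::-1])
s,_=arm.capture("scene");cv2.imwrite("pics/s0z.png",cv2.resize(s[180:280,200:320,::-1],None,fx=6,fy=6,interpolation=2))
E
```

```text
lane [583.  -46.3  90. ]
cell [563.  -53.2  97. ]
pad [5.904e+02 4.000e-01 1.190e+02]
box [578.6 -27.1   0. ]
bata [553.5 367.2   0. ]
```

View pics/w0.png

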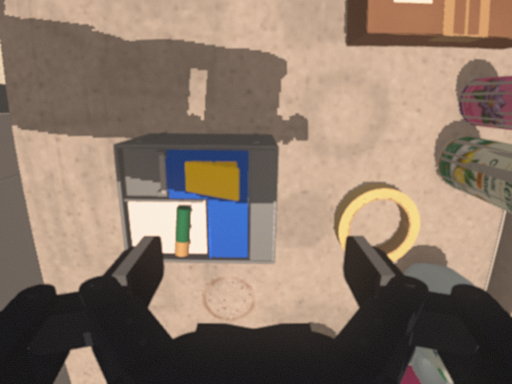

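View pics/s0z.png

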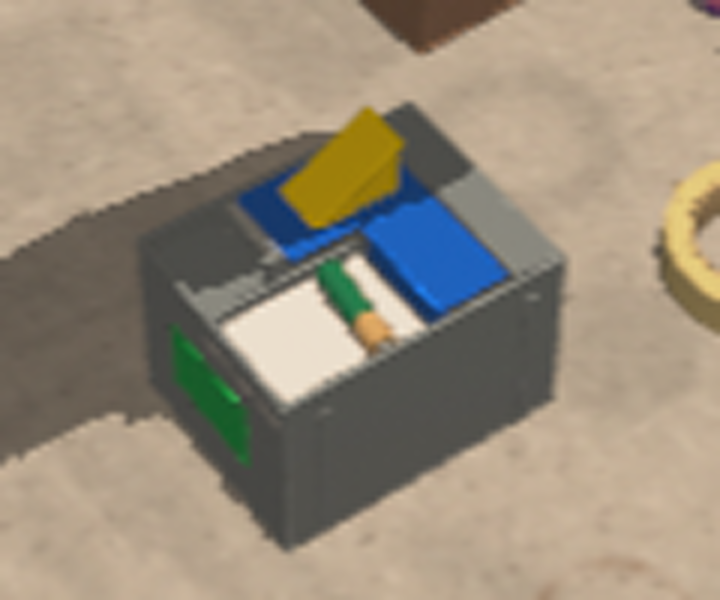

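The wrist view shows the box squarely: rim corners near (148,116), (136,278), (262,277). The cell lies across the lane at (232,183), and the yellow pad is at (180,212). Next I'll measure with the wrist camera.

```bash
python3 - <<'E'
from h import *
s=arm.state();M=cam("wrist",s)
p,d=arm.capture("wrist")
for q in("lane_edge","cell_center","push_pad","battery_box","spent_cell"):
    z={"lane_edge":90,"cell_center":97,"push_pad":119,"battery_box":0,"spent_cell":97}[q]
    for r in arm.place_of("wrist",q)[:2]:print(q,np.round(r["point"],1),round(r["confidence"],2),onz(M,r["point"],z).round(1))
for q in("spent_cell","battery_box"):
    for r in arm.outline_of("wrist",q)[:1]:
        ys,xs=np.nonzero(r["pixels"]);print(q,ys.min(),ys.max(),xs.min(),xs.max())
        if q=="spent_cell":
            rc=cv2.minAreaRect(np.c_[xs,ys].astype(np.float32));print(rc, onz(M,rc[0][::-1],97))
z=cv2.resize(p[120:280,100:300,::-1],None,fx=4,fy=3.75*4/3.75,interpolation=2);z=cv2.resize(z,(750,600));cv2.imwrite("pics/w0z.png",z)
# depth based corner: points with z 95..106
K,k,R,t=M
rr,cc=np.mgrid[120:290,90:310]
u=cv2.undistortPoints(np.stack([cc.ravel(),rr.ravel()],1).astype(float)[:,None],K,np.array([k,0,0,0,0.]))[:,0]
dep=d[120:290,90:310].ravel()
X=((np.c_[u,np.ones(len(u))]*dep[:,None])-t)@R
top=X[(X[:,2]>98)&(X[:,2]<106)]
print(len(top),np.percentile(top,[.5,50,99.5],axis=0).round(1))
r=cv2.minAreaRect(top[:,:2].astype(np.float32));print(r)
for rc in((232,155),(232,230),(240,262),(160,145),(180,195),(180,230)):print(rc,atd(M,rc,d[rc]).round(1))
E
```

```text
lane_edge [229.1 206.9] 0.58 [578.8 -53.9  90. ]
cell_center [231.9 185.5] 0.68 [558.6 -54.   97. ]
push_pad [180.6 207.2] 0.66 [585.7   3.6 119. ]
push_pad [180.7 208.6] 0.44 [586.9   3.5 119. ]
battery_box [178.1 209.3] 0.56 [569.9 -23.2   0. ]
spent_cell [207.4 178.3] 0.8 [553.2 -28.5  97. ]
spent_cell 205 256 175 190
((182.51353454589844, 230.5003662109375), (14.292078971862793, 51.22453689575195), 1.5481576919555664) [555.7358799  -52.51361327  97.        ]
battery_box 132 263 113 278
10532 [[498.2 -84.1  98.2]
 [599.3 -20.7 102.8]
 [647.   33.6 105.7]]
((572.3279418945312, -25.959972381591797), (118.36934661865234, 150.55673217773438), 88.9603500366211)
(232, 155) [526.1 -56.8  91.4]
(232, 230) [602.9 -51.8 101.9]
(240, 262) [633.8 -60.1 102. ]
(160, 145) [522.8  16.7  91. ]
(180, 195) [573.8   2.4 112.2]
(180, 230) [606.2   6.9 129.9]
```

View pics/w0z.png

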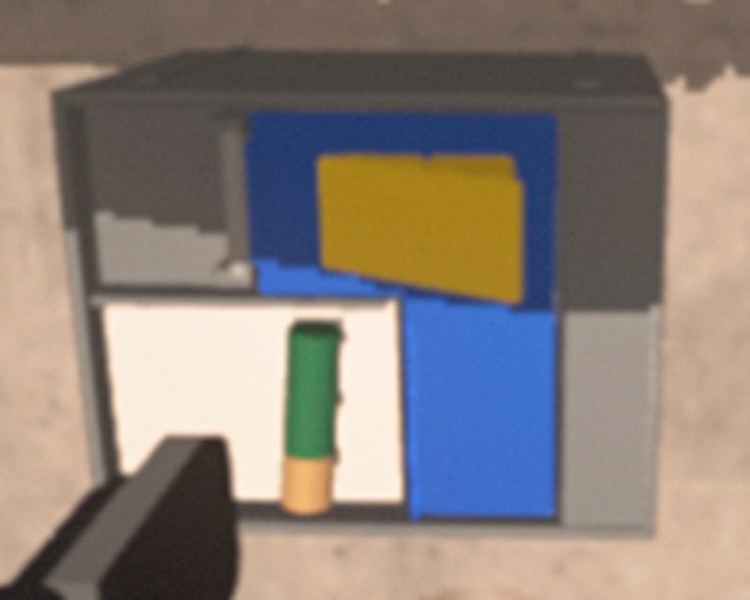

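Call:
{"api": "servo_tool", "payload": {
  "rows": [-0.016,0.005,0.003,-7,-0.032,0.01,0.006,-14,-0.048,0.015,0.01,-21,-0.064,0.02,0.015,-28,-0.0775,0.0236,0.02,-35],
  "hand": 0.59
}}

```text
time_s: 1.62
tool_pos: [546.5, -23.8, 211.2]
orientation: [[0.816, 0.578, 0.0], [0.578, -0.816, -0.0], [0.0, 0.0, -1.0]]
ft_force: [0.9, -0.6, -0.2]
finger_gap: 50.2
```

Call:
{"api": "servo_tool", "payload": {
  "rows": [0,0,0,-7,0,0,0,-14,0,0,0,-21,0,0,0,-23.7,0,0,0,-23.7]
}}

```text
time_s: 2.03
tool_pos: [546.5, -23.9, 211.3]
orientation: [[0.513, 0.859, 0.0], [0.859, -0.513, -0.0], [0.0, 0.0, -1.0]]
ft_force: [0.9, 1.1, 0.1]
finger_gap: 50.6
```

```bash
python3 - <<'E'
from h import *
s=arm.state();M=cam("wrist",s);print(s["tool_pos"],s["orientation"],s["finger_gap"])
p,d=arm.capture("wrist");cv2.imwrite("pics/w1.png",p[:,:,::-1])
for q,z in(("lane_edge",90),("cell_center",97),("push_pad",119)):
    for r in arm.place_of("wrist",q)[:2]:print(q,np.round(r["point"],1),round(r["confidence"],2),onz(M,r["point"],z).round(1))
K,k,R,t=M
rr,cc=np.mgrid[0:384,0:512]
u=cv2.undistortPoints(np.stack([cc.ravel(),rr.ravel()],1).astype(float)[:,None],K,np.array([k,0,0,0,0.]))[:,0]
X=((np.c_[u,np.ones(len(u))]*d.ravel()[:,None])-t)@R
np.save("/tmp/X1.npy",X)
# finger points
T=(X-s["tool_pos"])@np.array(s["orientation"])
f=(np.abs(T[:,0])<80)&(np.abs(T[:,1])<16)&(T[:,2]>-60)&(T[:,2]<20)&(d.ravel()>0)
for sg in(1,-1):
    g=T[f&(T[:,0]*sg>0)];print(sg,len(g),g.min(0).round(1) if len(g) else'',np.percentile(g,99,axis=0).round(1) if len(g) else'')
E
```

```text
[546.54735053 -23.86683925 211.34863482] [[ 5.12608839e-01  8.58622163e-01  3.98776228e-04]
 [ 8.58622244e-01 -5.12608854e-01 -7.32036019e-05]
 [ 1.41561990e-04  3.79922953e-04 -9.99999918e-01]] 50.61968452520233
lane_edge [224.6 247.6] 0.74 [579.3 -49.1  90. ]
cell_center [209.2 233.8] 0.87 [558.  -50.4  97. ]
1 5156 [ 23.5 -14.  -60. ] [57.  10.9 -7.5]
-1 5138 [-58.6 -14.2 -60. ] [-24.6  10.8  -7.3]
```

View pics/w1.png

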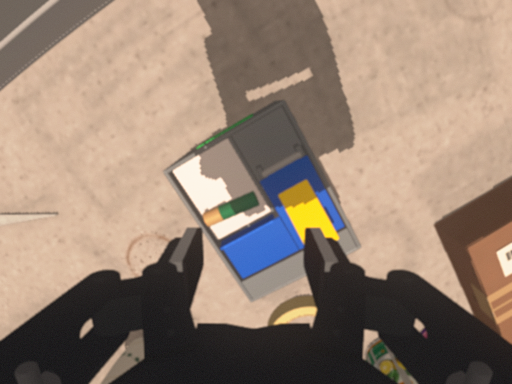

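```bash
python3 - <<'E'
from h import *
s=arm.state();X=np.load("/tmp/X1.npy")
top=X[(X[:,2]>98.5)&(X[:,2]<105)&(abs(X[:,0]-572)<90)&(abs(X[:,1]+26)<75)]
r=cv2.minAreaRect(top[:,:2].astype(np.float32));print(r)
T=(X-s["tool_pos"])@np.array(s["orientation"])
for sg in(1,-1):
  for z in range(-30,4,3):
    g=T[(T[:,0]*sg>10)&(abs(T[:,0])<60)&(abs(T[:,1])<16)&(T[:,2]>=z)&(T[:,2]<z+3)]
    if len(g):print(sg,z,len(g),np.percentile(g[:,:2],[2,98],axis=0).round(1).tolist())
# cell: points above lane floor within lane
a=np.radians(-1.04);c=np.array([572.3,-26.]);B=np.array([[np.cos(a),np.sin(a)],[-np.sin(a),np.cos(a)]])
L=np.c_[(X[:,:2]-c)@B.T,X[:,2]]
g=L[(L[:,0]>-60)&(L[:,0]<4)&(L[:,1]>-50)&(L[:,1]<0)&(L[:,2]>99)&(L[:,2]<108)]
print("cell pts",len(g),np.percentile(g,[2,50,98],axis=0).round(1))
E
```

```text
((572.2113647460938, -25.97562026977539), (118.14077758789062, 150.44598388671875), 89.44769287109375)
1 -30 164 [[25.2, -11.2], [38.6, 9.9]]
1 -27 157 [[25.2, -11.2], [38.5, 10.0]]
1 -24 143 [[25.2, -11.5], [38.8, 9.7]]
1 -21 131 [[25.2, -11.4], [38.7, 10.5]]
1 -18 139 [[25.1, -11.3], [38.7, 10.5]]
1 -15 116 [[25.1, -11.2], [38.2, 10.1]]
1 -12 83 [[25.1, -11.3], [36.5, 8.6]]
1 -9 63 [[25.1, -11.1], [31.5, 10.1]]
1 -6 30 [[25.1, -8.6], [25.6, 10.0]]
-1 -30 163 [[-37.9, -11.0], [-24.8, 10.1]]
-1 -27 135 [[-37.7, -11.1], [-24.8, 10.6]]
-1 -24 150 [[-38.0, -11.1], [-24.8, 10.2]]
-1 -21 139 [[-38.2, -11.2], [-24.8, 10.0]]
-1 -18 128 [[-38.2, -11.1], [-24.7, 10.6]]
-1 -15 112 [[-37.3, -11.2], [-24.7, 9.8]]
-1 -12 90 [[-36.1, -11.3], [-24.7, 10.1]]
-1 -9 61 [[-31.2, -10.9], [-24.7, 10.2]]
-1 -6 28 [[-25.1, -7.1], [-24.7, 9.2]]
cell pts 815 [[-23.6 -49.   99.5]
 [-17.1 -25.  103.7]
 [ -9.   -2.4 105.6]]
```

Call:
{"api": "servo_tool", "payload": {
  "rows": [0.0037,0,0.02,0,0.0037,0,0.045,0,0.0037,0,0.065,0,0.0037,0,0.075,0,0.0037,0,0.075,0],
  "hand": 0.7
}}

```text
time_s: 2.65
tool_pos: [547.7, -20.6, 134.4]
orientation: [[0.517, 0.856, -0.003], [0.856, -0.517, 0.0], [-0.001, -0.003, -1.0]]
ft_force: [-0.9, -0.0, 0.1]
finger_gap: 59.7
```

```bash
python3 - <<'E'
from h import *
s=arm.state();M=cam("wrist",s);print(s["tool_pos"],s["ft_force"],s["finger_gap"])
p,d=arm.capture("wrist");cv2.imwrite("pics/w2.png",p[:,:,::-1])
q,_=arm.capture("scene");cv2.imwrite("pics/s2.png",cv2.resize(q[160:280,180:340,::-1],None,fx=5,fy=5,interpolation=2))
K,k,R,t=M
rr,cc=np.mgrid[0:384,0:512]
u=cv2.undistortPoints(np.stack([cc.ravel(),rr.ravel()],1).astype(float)[:,None],K,np.array([k,0,0,0,0.]))[:,0]
X=((np.c_[u,np.ones(len(u))]*d.ravel()[:,None])-t)@R
T=(X-s["tool_pos"])@np.array(s["orientation"])
for sg in(1,-1):
  for z in range(-18,1,2):
    g=T[(T[:,0]*sg>25)&(abs(T[:,0])<60)&(abs(T[:,1])<12)&(T[:,2]>=z)&(T[:,2]<z+2)]
    if len(g):print(sg,z,len(g),np.percentile(g[:,:2],[2,98],axis=0).round(1).tolist())
a=np.radians(-.8);c=np.array([572.2,-26.]);B=np.array([[np.cos(a),np.sin(a)],[-np.sin(a),np.cos(a)]])
L=np.c_[(X[:,:2]-c)@B.T,X[:,2]]
g=L[(L[:,0]>-60)&(L[:,0]<4)&(L[:,1]>-50)&(L[:,1]<0)&(L[:,2]>99)&(L[:,2]<108)]
print("cell",len(g),np.percentile(g,[2,50,98],axis=0).round(1) if len(g) else '')
print("mid box",B@(s["tool_pos"][:2]-c))
E
```

```text
[547.71497797 -20.56062844 134.44099139] [-0.86993536 -0.02379778  0.05648231] 59.70079585317153
1 -18 83 [[29.9, -11.2], [43.2, 10.0]]
1 -16 84 [[29.9, -11.1], [42.8, 10.3]]
1 -14 78 [[29.9, -11.2], [42.0, 10.4]]
1 -12 59 [[29.9, -11.1], [36.1, 10.1]]
1 -10 37 [[29.8, -9.5], [31.8, 9.7]]
1 -8 28 [[29.9, -8.5], [30.3, 9.2]]
1 -6 9 [[30.1, -5.2], [30.6, 5.3]]
-1 -18 94 [[-42.6, -11.4], [-29.4, 10.1]]
-1 -16 81 [[-41.6, -11.1], [-29.4, 10.6]]
-1 -14 76 [[-41.5, -11.2], [-29.3, 9.6]]
-1 -12 60 [[-35.8, -11.1], [-29.4, 10.9]]
-1 -10 33 [[-29.8, -9.8], [-29.4, 8.5]]
-1 -8 33 [[-29.8, -9.1], [-29.4, 9.6]]
-1 -6 5 [[-29.9, -5.3], [-29.6, 3.7]]
cell 1298 [[-23.2 -42.4  99.5]
 [-17.2 -21.  103.6]
 [ -9.4  -1.9 105.4]]
mid box [-24.55858081   5.09697706]
```

View pics/w2.png

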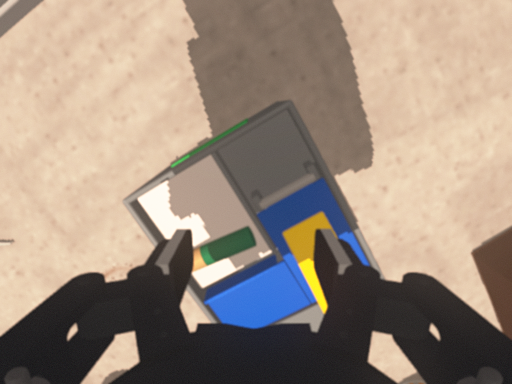

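View pics/s2.png

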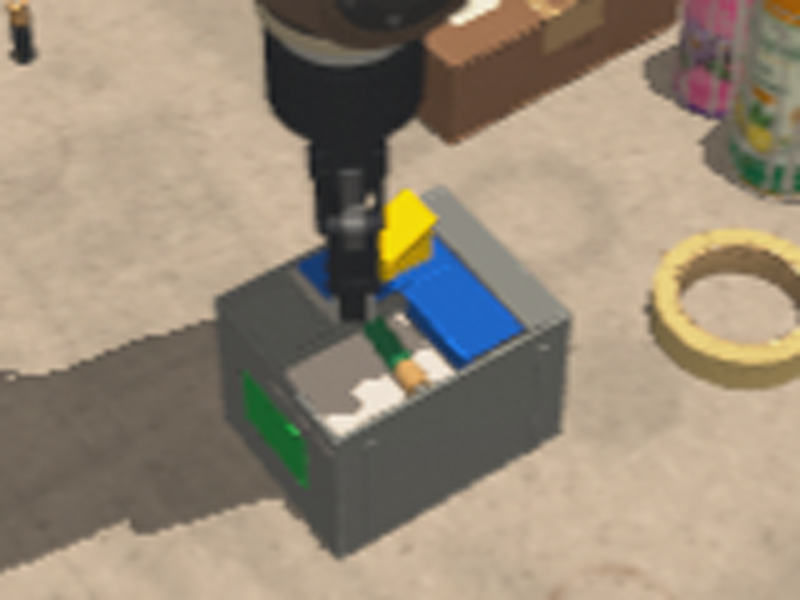

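Call:
{"api": "servo_tool", "payload": {
  "rows": [0,0,0.01,0,0,0,0.018,0,0,0,0.022,0,0,0,0.025,0,0,0,0.028,0]
}}

```text
time_s: 3.17
tool_pos: [548.8, -20.7, 108.4]
orientation: [[0.516, 0.856, 0.0], [0.856, -0.516, -0.0], [0.0, 0.0, -1.0]]
ft_force: [0.7, 0.4, 0.9]
finger_gap: 60.0
```

Call:
{"api": "servo_tool", "payload": {
  "rows": [0,0,0.003,0,0,0,0.006,0,0,0,0.009,0,0,0,0.009,0]
}}

```text
time_s: 3.5
tool_pos: [548.9, -20.7, 99.1]
orientation: [[0.516, 0.856, 0.0], [0.856, -0.516, -0.0], [0.0, 0.0, -1.0]]
ft_force: [0.9, -0.0, 1.6]
finger_gap: 59.9
```

```bash
cat > look.py <<'E'
from h import *
import sys
n=sys.argv[1]
s=arm.state();M=cam("wrist",s);print(s["time_s"],s["tool_pos"],s["ft_force"],s["finger_gap"])
p,d=arm.capture("wrist");q,_=arm.capture("scene")
z=cv2.resize(q[160:280,220:320,::-1],None,fx=3.84*384/461*1.0,fy=3.84*384/461,interpolation=2);z=cv2.resize(z,(320,384),interpolation=2)
cv2.imwrite(f"pics/{n}.png",cv2.resize(np.hstack([p[:,100:420,::-1],z]),None,fx=1.2,fy=1.2))
K,k,R,t=M
rr,cc=np.mgrid[0:384,0:512]
u=cv2.undistortPoints(np.stack([cc.ravel(),rr.ravel()],1).astype(float)[:,None],K,np.array([k,0,0,0,0.]))[:,0]
X=((np.c_[u,np.ones(len(u))]*d.ravel()[:,None])-t)@R
a=np.radians(-.8);c=np.array([572.2,-26.]);B=np.array([[np.cos(a),np.sin(a)],[-np.sin(a),np.cos(a)]])
L=np.c_[(X[:,:2]-c)@B.T,X[:,2]]
rgb=p.reshape(-1,3).astype(int)
bl=(rgb[:,2]>rgb[:,0]+50)&(abs(L[:,1])<56)&(abs(L[:,0])<60)&(L[:,2]>30)&(L[:,2]<110)
g=L[bl];print("blue",len(g))
w=g[(g[:,0]>-25)&(g[:,1]>8)]
ang=np.arctan2(102-g[:,2],g[:,0]+30);m=g[:,0]>0
print("flap angle med",np.median(ang[m]).round(3) if m.any() else None, np.median(ang[(g[:,1]>10)]).round(3))
gr=(rgb[:,1]>rgb[:,0]+25)&(rgb[:,1]>rgb[:,2]+10)&(abs(L[:,1])<56)&(abs(L[:,0])<70)&(L[:,2]>5)&(L[:,2]<115)
g=L[gr];print("green cell",len(g),np.percentile(g,[5,50,95],axis=0).round(1).tolist() if len(g)>5 else '')
print("mid box",B@(s["tool_pos"][:2]-c))
E
python3 look.py p3
```

```text
3.5 [548.92945687 -20.74756258  99.13578964] [ 0.91568524 -0.02413199  1.56768538] 59.87777045869241
blue 7071
flap angle med 0.189 0.164
green cell 1511 [[-22.1, -33.2, 99.1], [-17.8, -17.1, 103.6], [-11.8, -2.2, 105.1]]
mid box [-23.34161028   4.92701792]
```

View pics/p3.png

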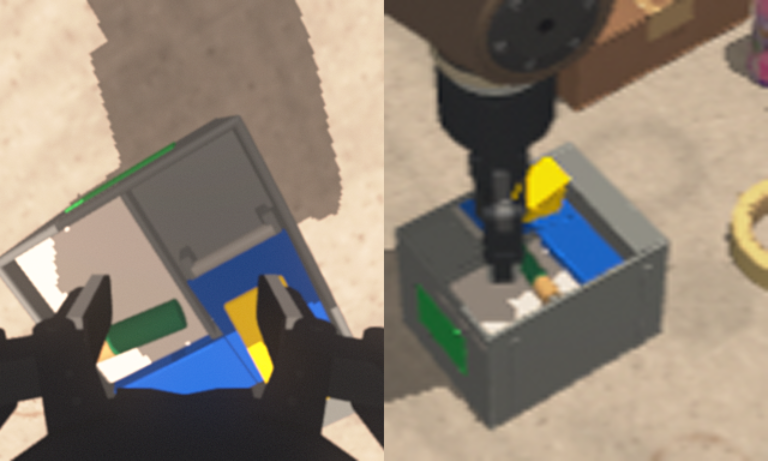

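The pad finger has begun pressing the flap (about 0.18 rad, 1.6 N). The cell is untouched in the lane, behind the left finger in the wrist view. I'll keep pressing down.

Call:
{"api": "servo_tool", "payload": {
  "rows": [0,0,0.003,0,0,0,0.006,0,0,0,0.008,0,0,0,0.0095,0,0,0,0.0095,0]
}}

```text
time_s: 4.02
tool_pos: [548.4, -20.7, 89.6]
orientation: [[0.516, 0.856, -0.001], [0.856, -0.516, 0.0], [-0.0, -0.001, -1.0]]
ft_force: [-2.4, -0.9, 5.8]
finger_gap: 59.4
```

```bash
python3 look.py p4
```

```text
4.0167 [548.44674611 -20.72734449  89.64168416] [-2.38627783 -0.89394769  5.78323456] 59.41899039429722
blue 4484
flap angle med 0.502 0.484
green cell 1714 [[-22.3, -32.8, 98.7], [-18.0, -17.0, 103.5], [-11.8, -2.2, 105.1]]
mid box [-23.82455629   4.94049433]
```

View pics/p4.png

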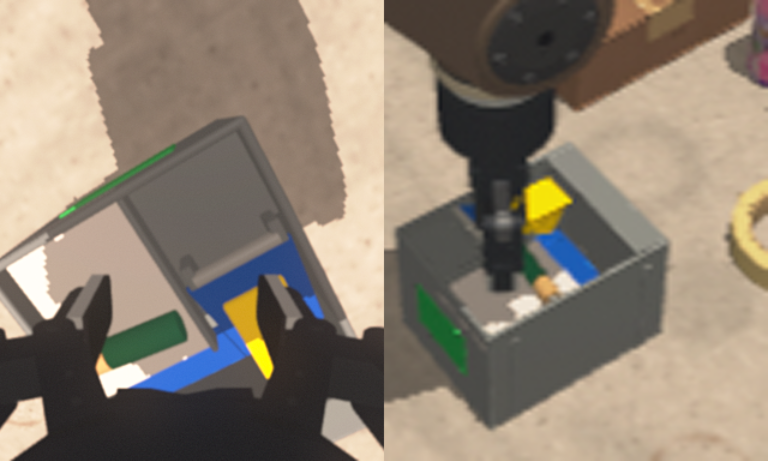

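Flap is at 0.50 rad with about 6 N, and the cell is still in the lane. Now I'll push along the box's x axis.

Call:
{"api": "servo_tool", "payload": {
  "rows": [0.001,0.0017,0,0,0.0025,0.0043,0,0,0.004,0.0069,0,0,0.0055,0.0095,0,0,0.007,0.0121,0,0]
}}

```text
time_s: 4.53
tool_pos: [562.2, -20.9, 89.8]
orientation: [[0.516, 0.856, -0.002], [0.856, -0.516, 0.0], [-0.001, -0.001, -1.0]]
ft_force: [-2.9, 1.3, 3.8]
finger_gap: 59.8
```

```bash
python3 look.py p5
```

```text
4.5333 [562.20405724 -20.93831909  89.78789617] [-2.93997801  1.29929613  3.75676521] 59.826637175834406
blue 5892
flap angle med 0.496 0.471
green cell 1529 [[-14.4, -30.2, 98.9], [-10.0, -15.2, 103.7], [-4.3, -2.7, 105.2]]
mid box [-10.0656405    4.92162236]
```

View pics/p5.png

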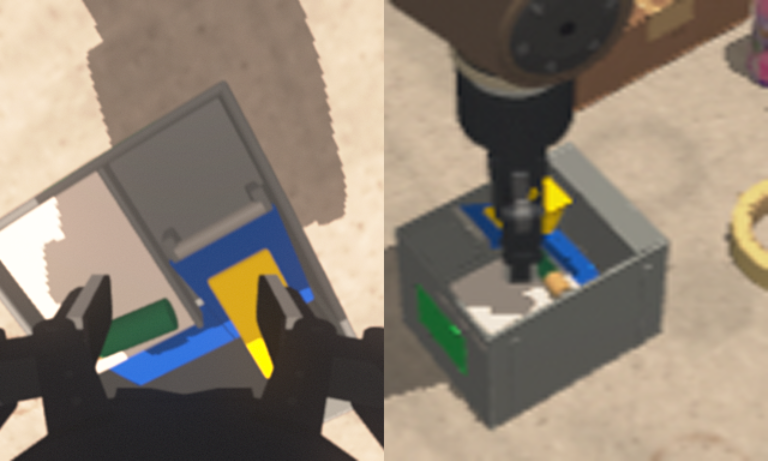

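The flap is still at about 0.5 rad and the cell has rolled about 8 mm with the finger. It's still square in the lane, about 14 mm short of the edge.

Call:
{"api": "servo_tool", "payload": {
  "rows": [0.0015,0.0026,0,0,0.003,0.0052,0,0,0.0045,0.0078,0,0,0.006,0.0104,0,0,0.0075,0.0129,0,0]
}}

```text
time_s: 5.05
tool_pos: [578.2, -21.3, 89.8]
orientation: [[0.516, 0.856, -0.0], [0.856, -0.516, -0.0], [-0.0, -0.0, -1.0]]
ft_force: [-2.2, 0.1, 2.7]
finger_gap: 60.1
```

```bash
python3 look.py p6
```

```text
5.05 [578.15700826 -21.25352024  89.79597425] [-2.20463845  0.05847757  2.71580459] 60.08636154430536
blue 5898
flap angle med 0.495 0.463
green cell 1503 [[1.7, -31.3, 98.4], [6.2, -16.2, 103.3], [11.9, -4.1, 104.8]]
mid box [5.89015639 4.82918991]
```

View pics/p6.png

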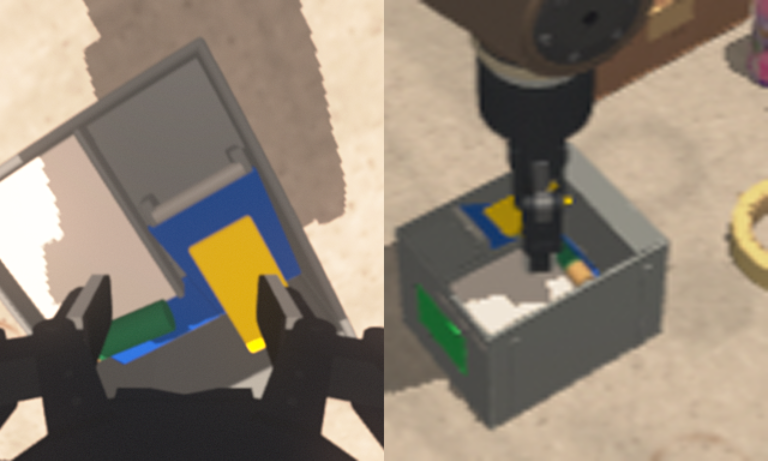

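Call:
{"api": "servo_tool", "payload": {
  "rows": [0.0015,0.0026,0,0,0.003,0.0052,0,0,0.003,0.0052,0,0,0.003,0.0052,0,0]
}}

```text
time_s: 5.48
tool_pos: [585.1, -21.4, 89.9]
orientation: [[0.516, 0.856, 0.002], [0.856, -0.516, -0.0], [0.001, 0.002, -1.0]]
ft_force: [1.1, -0.2, 2.8]
finger_gap: 59.6
```

```bash
python3 look.py p7
```

```text
5.4833 [585.130084   -21.41960075  89.89006534] [ 1.13602617 -0.20872116  2.76234059] 59.645662696775105
blue 7672
flap angle med 0.492 0.458
green cell 282 [[62.1, -36.0, 16.9], [64.6, -20.4, 18.2], [68.0, -5.7, 19.3]]
mid box [12.86487127  4.76048494]
```

View pics/p7.png

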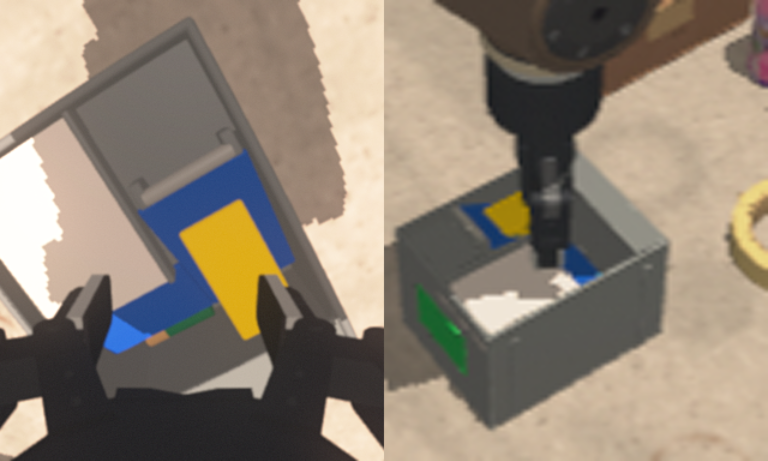

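The cell rolled down the ramp and now lies on the box floor (box x ≈ 65 mm, z ≈ 17 mm). The flap is still held at 0.49 rad, so I'll lift off gently.

Call:
{"api": "servo_tool", "payload": {
  "rows": [0,0,-0.008,0,0,0,-0.018,0,0,0,-0.028,0,0,0,-0.038,0,0,0,-0.048,0]
}}

```text
time_s: 6.0
tool_pos: [584.9, -21.4, 139.4]
orientation: [[0.516, 0.856, 0.002], [0.856, -0.516, -0.0], [0.001, 0.002, -1.0]]
ft_force: [0.6, -0.6, -0.3]
finger_gap: 59.4
```

Call:
{"api": "servo_tool", "payload": {
  "rows": [0,0,-0.02,0,0,0,-0.045,0,0,0,-0.07,0,0,0,-0.085,0,0,0,-0.085,0]
}}

```text
time_s: 6.42
tool_pos: [585.7, -21.5, 228.7]
orientation: [[0.516, 0.856, 0.009], [0.856, -0.516, -0.001], [0.003, 0.008, -1.0]]
ft_force: [0.1, -0.3, 0.5]
finger_gap: 59.9
```

Call:
{"api": "servo_tool", "payload": {
  "rows": [0,0,0,0,0,0,0,0,0,0,0,0,0,0,0,0,0,0,0,0]
}}

```text
time_s: 6.83
tool_pos: [585.5, -21.5, 227.9]
orientation: [[0.516, 0.856, 0.007], [0.856, -0.516, -0.001], [0.003, 0.007, -1.0]]
ft_force: [0.0, -0.6, 0.1]
finger_gap: 59.7
```

```bash
python3 look.py p8
```

```text
6.8333 [585.5121245  -21.47971739 227.93331943] [ 0.04790728 -0.63718557  0.14811598] 59.74836290831137
blue 4402
flap angle med -0.014 -0.034
green cell 0 
mid box [13.24771388  4.70570828]
```

View pics/p8.png

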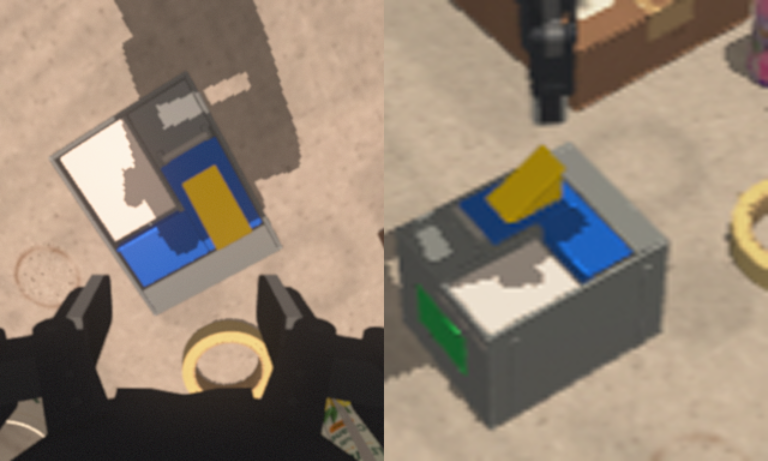

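The flap is shut, the lane is empty, the battery is inside the box, and the arm is clear of everything, so I'm handing in.

```bash
python3 -c "
from bench import arm
print(arm.hand_in())"
```

```text
the job is handed in; nothing more can be done
None
```

The battery is in the box, the flap has sprung shut, and I handed the job in at about 7 s of the 42 s allowed; the hand-in gave no verdict.

- **Pressing the flap:** I turned the gripper so one finger sat over the yellow pad and the other behind the battery. I pressed the flap to about 0.5 rad, with at most 5.8 N in the wrist readings I took. The battery was still in the lane then.
- **Pushing the battery:** I held that height and moved both fingers about 37 mm along the lane until the battery rolled down the ramp. I then held the flap open until the battery showed on the box floor, at box x of about 65 mm and 17–19 mm up on its visible surface.
- **Last checks after lifting clear:** the flap measured about -0.01 to -0.03 rad, which is shut within measurement error. The lane was empty and the wrist force was near zero.

**Not confirmed:**
- With the flap shut, no camera could see the battery, so I could not confirm it was at rest at the end.
- I did not measure the other objects again. The arm stayed over the box and the forces stayed low, so I have no reason to think any of them moved.
- The top camera showed only a blank surface, so I used the wrist and scene cameras. The scene camera's lane-edge and battery positions were 4 to 8 mm off the wrist camera's, so I went by the wrist measurements. Their fit of the box came out at 150 x 118 mm, matching its stated size.

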